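Swap the mixed-up lids of the sorting tubs

ROBOT

A 7-joint arm with a two-finger parallel gripper is mounted at the origin on the work surface. World frame = base frame: x ahead of the robot, y to its left, z up, the work surface at z = 0. Lengths are in m, angles in rad, forces in N, time in s.
With the tool pointing down it reaches from about 0.35 to 0.9 m from the base axis. Payload 8.1 kg.
Tool frame: the origin (TCP) lies on the centre line of the jaws, within the pads' length; the fingertips stand 19 mm ahead of it and the grasp point (between the pads) is the TCP (arm.tip_reach is the distance from the TCP to the fingertips, in m); z points along the fingers, y is the line along which they close (so a half turn about z gives the same grasp; the last joint's range is limited). The gripper opens to 92 mm and grips with 3 to 60 N. Pads are 19 mm wide; open, the fingers measure 130 mm over their backs; the gripper's body (75 mm by 190 mm) begins 47 mm behind the grasp point.
Start: joints at [1.09, 0.434, 0.025, 1.573, -0.012, 1.134, -0.075], TCP at [0.231, -0.581, 0.246] pointing down, gripper open.
Joint ranges: [-2.62, 2.62], [-0.44, 2.09], [-1.27, 1.32], [0.08, 2.57], [-1.32, 4.46], [0.12, 2], [-2.74, 2.74]. Speed limits (rad/s): [2.22, 2.22, 3.01, 3.01, 3.14, 3.14, 3.14].

INTERFACE

Orientations are given as a rotation vector (axis times angle).
In Python, from cell import arm gives the robot as it stands.
- The arm moves only by the tool arm_command, never from a script. Its argument "targets" is a list that holds one entry, the list of rows, each a list of 6 numbers: the shift along the tool's x, y, z in m, then the turn, a rotation vector about the tool's x, y, z in rad. A call has 1 to 10 rows; each row shifts and turns the commanded pose from where the row before left it, along the tool's axes as they then stand; what a row does not reach is not made up. A row lasts 1/8 s, in which the tool goes at most 62.5 mm and 10.7 degrees, less where a joint would pass 70% of its speed; a pose out of reach is approached as far as the arm can. A call with a gripper value outside its range is refused whole. "jaw" is the finger opening in m, from 0 to 0.0918, set as the call begins (left out, the last holds). The fingers move at their own pace and stop on an object; "newtons" is the grip in N (left out, the last holds). Time passes only in rows, so rows that do not move let the fingers close. It gives the time, the measured TCP pose, the force, the opening and the grip force at its end, in the units of the state.
- arm.observe(): the state, without advancing time (a new reading comes with each control period).
- arm.get_image(name): name is "scene" or "top" or "wrist"; returns a dict with "pixels" (480x640x3 uint8, red, green, blue), "z_map" (480x640 float32, m along the optical axis (not along the pixel's ray), 0 where there is no reading), "fx", "fy", "cx", "cy" (pixels), "xyz" and "rotation" of the camera in the world; the wrist camera has in their place "T_tool_cam" (4x4, takes a point from camera to tool coordinates, whose origin is the TCP and whose axes are the flange's). Camera axes: x right, y down, z forward; pixel columns grow to the right and rows downward; lengths in m; the calibration is good to about 2 mm. A picture is of the moment at which its call begins: read the wrist's pose just before it.
- arm.sign_off(): hands the job in; it is judged then, once.
The state is a dict: "clock": time; "joints": joint angles; "dq": joint speeds; "joint_efforts": joint torques, N m; "position": TCP position; "ee_rot": TCP orientation; "force": force on the tool from outside, world axes, zero at the start; "ft_torque": the same for the moment, N m; "width": opening from 0.0 (shut) to 1.0 (fully open); "gripper_force": force on a finger pad.
Only numpy, scipy, OpenCV 4.12 (cv2) and the standard library are available. Lean on these libraries where they do the work, as an engineer would, in place of code of your own. Each camera call takes 0.05 s, during which the arm holds its last target. There are 200 camera calls.

TASK

After the wash-up the lids of the four sorting tubs on the bench were put back mixed up, none on its own tub. Swap them round, laying a lid down on a free patch of bench where you need room, until every tub is closed with the lid of its own colour, lying flat and fully seated. Keep the lids upright, and leave the tubs, the ramekin and the scrubber standing where they are.

Things in the scene. Friction and masses are not known exactly. Their poses are not given: they have to be found in the camera images.
- tub_red: red round plastic tub, loose, about 0.75 kg with used batteries (below 60 mm) inside. 90 mm high, body 112 mm across; flat rim on top 136 mm across, mouth 100 mm. Two ear grips at its own +-y reach 80 mm from the axis, below rim level. Origin: centre of the underside, z up. A seated lid leaves a 10 mm ring of coloured rim showing. Starts with a lid of another colour on.
- lid_red: red round lid, loose, 90 g; fits every tub. Flange 116 mm across (z 14 to 18 mm), below it a plug 84 mm across (z 0 to 14; 8 mm play in a tub). White grip bar along its x, 70 long, 16 wide (y), z 32 to 50, on two end feet (18 to 32). Origin: centre of the plug's underside, z up: at 0 when laid on the bench, 76 mm above the tub's origin when fully seated.
- tub_green: green round plastic tub, loose, about 0.75 kg with crown caps (below 60 mm) inside. 90 mm high, body 112 mm across; flat rim on top 136 mm across, mouth 100 mm. Two ear grips at its own +-y reach 80 mm from the axis, below rim level. Origin: centre of the underside, z up. A seated lid leaves a 10 mm ring of coloured rim showing. Starts with a lid of another colour on.
- lid_green: green round lid, loose, 90 g; fits every tub. Flange 116 mm across (z 14 to 18 mm), below it a plug 84 mm across (z 0 to 14; 8 mm play in a tub). White grip bar along its x, 70 long, 16 wide (y), z 32 to 50, on two end feet (18 to 32). Origin: centre of the plug's underside, z up: at 0 when laid on the bench, 76 mm above the tub's origin when fully seated.
- tub_yellow: yellow round plastic tub, loose, about 0.75 kg with small light bulbs (below 60 mm) inside. 90 mm high, body 112 mm across; flat rim on top 136 mm across, mouth 100 mm. Two ear grips at its own +-y reach 80 mm from the axis, below rim level. Origin: centre of the underside, z up. A seated lid leaves a 10 mm ring of coloured rim showing. Starts with a lid of another colour on.
- lid_yellow: yellow round lid, loose, 90 g; fits every tub. Flange 116 mm across (z 14 to 18 mm), below it a plug 84 mm across (z 0 to 14; 8 mm play in a tub). White grip bar along its x, 70 long, 16 wide (y), z 32 to 50, on two end feet (18 to 32). Origin: centre of the plug's underside, z up: at 0 when laid on the bench, 76 mm above the tub's origin when fully seated.
- tub_black: black round plastic tub, loose, about 0.75 kg with loose bolts (below 60 mm) inside. 90 mm high, body 112 mm across; flat rim on top 136 mm across, mouth 100 mm. Two ear grips at its own +-y reach 80 mm from the axis, below rim level. Origin: centre of the underside, z up. A seated lid leaves a 10 mm ring of coloured rim showing. Starts with a lid of another colour on.
- lid_black: black round lid, loose, 90 g; fits every tub. Flange 116 mm across (z 14 to 18 mm), below it a plug 84 mm across (z 0 to 14; 8 mm play in a tub). White grip bar along its x, 70 long, 16 wide (y), z 32 to 50, on two end feet (18 to 32). Origin: centre of the plug's underside, z up: at 0 when laid on the bench, 76 mm above the tub's origin when fully seated.
- ramekin: white ceramic ramekin standing on the bench, 88 mm across and 46 mm high, loose. Origin: centre of its underside. A bystander: leave it alone.
- scrubber: small beech scrubber like a toothbrush lying on the bench with its pale bristles up, loose: 148 mm long along its own x (from -73 to +76 mm), 19 mm wide, 10 mm high, 23 mm at the bristles (x +25 to +71 mm). Origin: on its underside near the middle. A bystander: leave it alone.
Things that resemble listed ones, but are neither listed nor needed, are in the scene too. What is shaped like the lid_yellow but blue or purple is not meant.

How it is judged:
At the end, for the whole second after the job is handed in: Every lid seated on the tub of its colour (centres within 10 mm, origin 72 to 79 mm above the tub's, level within 0.06 rad); tubs upright within 0.05 rad, within 30 mm of their places; ramekin and scrubber within 25 mm of theirs; all released, at rest (horizontal distance between lid_red and tub_red below 0.01 m and z of lid_red in the frame of tub_red between 0.072 and 0.079 m and angle between each of lid_red, lid_green, lid_yellow, lid_black's own z axis and vertical below 0.06 rad and angle between each of tub_red, tub_green, tub_yellow, tub_black's own z axis and vertical below 0.05 rad and linear speed of each of lid_red, tub_red, lid_green, tub_green, lid_yellow, tub_yellow, lid_black, tub_black, ramekin, scrubber below 0.02 m/s and angular speed of each of lid_red, lid_green, lid_yellow, lid_black below 0.2 rad/s and distance of each of tub_red, tub_green, tub_yellow, tub_black from where it was at the start of the episode below 0.03 m and horizontal distance between lid_green and tub_green below 0.01 m and z of lid_green in the frame of tub_green between 0.072 and 0.079 m and horizontal distance between lid_yellow and tub_yellow below 0.01 m and z of lid_yellow in the frame of tub_yellow between 0.072 and 0.079 m and horizontal distance between lid_black and tub_black below 0.01 m and z of lid_black in the frame of tub_black between 0.072 and 0.079 m and distance of each of ramekin, scrubber from where it was at the start of the episode below 0.025 m); the robot touches nothing.
It fails at once if a tub is pushed more than 30 mm from its place, lifted or tipped (distance of any of tub_red, tub_green, tub_yellow, tub_black from where it was at the start of the episode above 0.03 m or angle between any of tub_red, tub_green, tub_yellow, tub_black's own z axis and vertical above 0.35 rad).
It fails at once if a lid is tipped over (more than 0.8 rad) (angle between any of lid_red, lid_green, lid_yellow, lid_black's own z axis and vertical above 0.8 rad).
It fails at once if the ramekin or the scrubber is pushed more than 25 mm away or tipped (distance of any of ramekin, scrubber from where it was at the start of the episode above 0.025 m or angle between any of ramekin, scrubber's own z axis and vertical above 0.35 rad).
It also fails if it takes over 136 s, if anything falls off the work surface, if the arm or the gripper's body presses on something with over 40 N, if the wrist force passes 120 N, or if a joint passes its speed limit or range.

## Working session

There is one attempt and no reset: what is moved stays moved. The work goes in short steps, Python scripts to look and compute and a tool call to move; the robot and the scene stay as the last step left them, time stands still between calls to the robot, and variables do not carry over. Pictures are saved under pics/ and viewed, at most 14 in all, crops included, and the job is handed in when it is done.

Besides the shell and the picture viewer there is one more tool, called in YAML: its name, and indented under it one key for each argument. arm_command: Moves the arm, as the interface text tells. Its arguments: {"type":"object","properties":{"targets":{"type":"array","items":{"type":"array","items":{"type":"array","items":{"type":"number"}}}},"jaw":{"type":"number"},"newtons":{"type":"number"}},"required":["targets"]}

```bash
mkdir -p pics; ls
python3 - <<'E'
from cell import arm
import cv2
s=arm.observe(); print({k:(v if not hasattr(v,'round') else v) for k,v in s.items()})
for n in ("top","scene"):
    im=arm.get_image(n); cv2.imwrite(f"pics/{n}0.png",im["pixels"][:,:,::-1])
    print(n,im["fx"],im["cx"],im["cy"],im["xyz"],im["rotation"])
    import numpy as np; np.savez(f"{n}0.npz",**im)
E
```

```text
pics
{'clock': 0.0, 'joints': array([ 1.09037673,  0.43525164,  0.02495459,  1.57409094, -0.01157635,
        1.13399834, -0.07507889]), 'dq': array([-0.00114448,  0.00154396,  0.00077003, -0.00022737,  0.00064471,
       -0.00016146,  0.00094346]), 'joint_efforts': array([-4.56086937e-04, -6.67852306e+01,  9.85517576e-01, -3.14450240e+01,
       -6.02394319e-02,  4.28712065e-02,  1.21629478e-04]), 'position': array([ 0.230334  , -0.58049177,  0.24492932]), 'ee_rot': array([-3.08419857e+00, -5.89631480e-01,  7.16462376e-04]), 'force': array([ 0.04955978,  0.68460585, -0.42797095]), 'ft_torque': array([-0.03150938,  0.00537679,  0.00887978]), 'gripper_force': 0.0, 'width': 1.0000422565170373}
top 562.8997738625714 320.6736248344391 241.48546363063565 [0.37333451 0.00345736 1.32037643] [-2.16004391  2.18710931 -0.11076579]
scene 436.1364337524211 322.36530739786605 232.7022483865891 [1.18622713 0.28946743 0.61337665] [-1.31797669 -2.0301366   1.01841911]
```

View pics/top0.png

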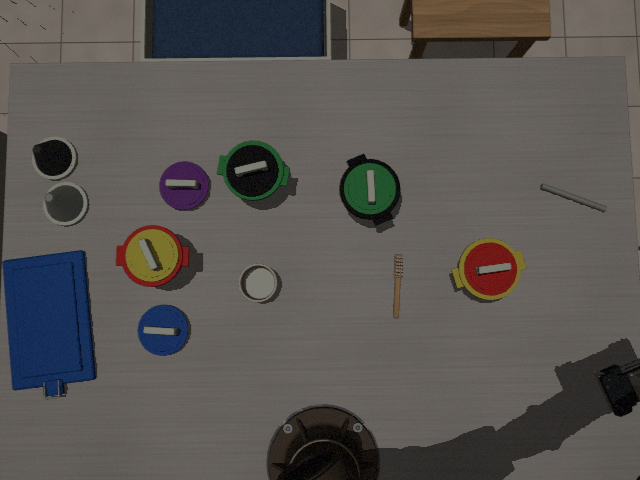

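View pics/scene0.png

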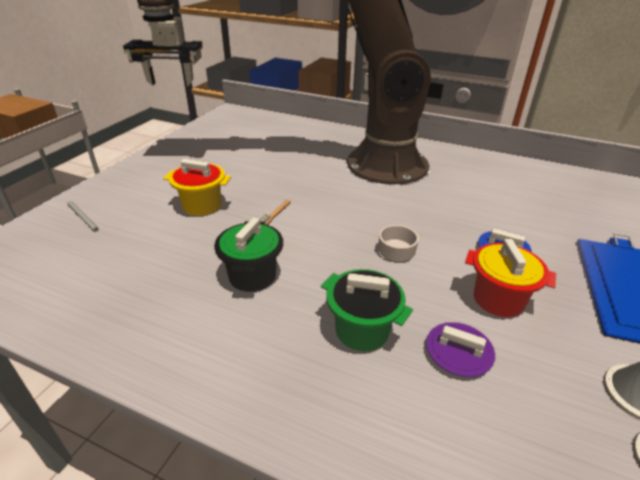

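Top view: red tub (152,256) wears the yellow lid, green tub (253,170) the black, black tub (370,190) the green, and yellow tub (489,269) the red. That makes two swaps. The loose purple lid (184,186) and blue lid (163,330) match no tub colour, so they are decoys. The ramekin is at (259,284) and the scrubber at (398,287).

```bash
cat > h.py <<'E'
import numpy as np, cv2
from scipy.spatial.transform import Rotation as R
def cloud(im,T=None):
    z=im["z_map"]; v,u=np.mgrid[:480,:640]
    p=np.dstack([(u-im["cx"])/im["fx"]*z,(v-im["cy"])/im["fy"]*z,z])
    if T is None:
        return p@R.from_rotvec(im["rotation"]).as_matrix().T+im["xyz"]
    return p@T[:3,:3].T+T[:3,3]
def bar(P,px,h0,h1,r=45,yb=None):
    u,v=px; m=np.zeros(P.shape[:2],bool); m[max(0,v-r):v+r,max(0,u-r):u+r]=1
    q=P[m&(P[...,2]>h0)&(P[...,2]<h1)]
    (c,s,a)=cv2.minAreaRect(q[:,:2].astype(np.float32)*1000)
    b=cv2.boxPoints((c,s,a)); e=max((b[1]-b[0],b[2]-b[1]),key=np.linalg.norm)
    return np.array(c)/1000,np.array(s),np.arctan2(e[1],e[0])%np.pi,np.median(q[:,2]),len(q)
def rim(P,px,h0=.082,h1=.1,r=45):
    u,v=px; m=np.zeros(P.shape[:2],bool); m[max(0,v-r):v+r,max(0,u-r):u+r]=1
    m&=(P[...,2]>h0)&(P[...,2]<h1)
    c,rad=cv2.minEnclosingCircle(P[m][:,:2].astype(np.float32)*1000); return np.array(c)/1000,rad,np.median(P[m][:,2])
E
python3 - <<'E'
from h import *
im=dict(np.load("top0.npz")); P=cloud(im); np.set_printoptions(precision=4,suppress=True)
print("bench z",[P[v,u] for u,v in((310,100),(310,340),(480,360))])
for n,px in dict(red=(152,256),green=(253,170),black=(370,190),yellow=(489,269)).items():
    print(n,"bar",*bar(P,px,.112,.14),"rim",*rim(P,px))
for n,px in dict(ram=(259,284),purple=(184,186),blue=(163,330),brushtip=(399,257),brushend=(397,316),pen1=(543,186)).items(): print(n,P[px[1],px[0]])
for px in ((310,240),(450,340),(420,150),(310,330),(330,340),(490,200)): print(px,P[px[1],px[0]])
E
```

```text
bench z [array([0.8453, 0.0181, 0.0019]), array([ 0.2732,  0.0243, -0.0006]), array([ 0.2228, -0.3673,  0.0031])]
red bar [0.4683 0.3672] [70.6362 17.1415] 0.42595354 0.12443043895274242 286 rim [0.4678 0.369 ] 81.91567993164062 0.09209661821347126
green bar [0.6537 0.148 ] [16.6625 69.4969] 1.8103163 0.12478960330093736 262 rim [0.6549 0.1473] 81.66460418701172 0.09224098512076973
black bar [ 0.6098 -0.1118] [69.0728 16.4505] 0.0268472 0.1252522792799503 254 rim [ 0.6099 -0.1109] 81.49026489257812 0.09277121753944528
yellow bar [ 0.4294 -0.3706] [15.9129 70.8348] 1.694103 0.12577866964578344 251 rim [ 0.4305 -0.3705] 81.91473388671875 0.09313971579347913
ram [0.404  0.1417 0.0046]
purple [0.6299 0.3094 0.044 ]
blue [0.3033 0.3511 0.0503]
brushtip [ 0.4617 -0.1836  0.0236]
brushend [ 0.3262 -0.1772  0.0112]
pen1 [ 0.6263 -0.53    0.0119]
(310, 240) [0.5058 0.0218 0.0024]
(450, 340) [ 0.2691 -0.3     0.0012]
(420, 150) [ 0.7204 -0.2447 -0.003 ]
(310, 330) [0.2961 0.0241 0.    ]
(330, 340) [ 0.2728 -0.022   0.0025]
(490, 200) [ 0.5967 -0.4076 -0.002 ]
```

```bash
cat > plan.py <<'E'
from h import *
from cell import arm
def plan(*wps):
    s=arm.observe(); p=np.array(s["position"]); Q=R.from_rotvec(s["ee_rot"])
    x=Q.as_matrix()[:,0]; print("now",p.round(4),"yaw",round(np.arctan2(x[1],x[0]),3),"t",round(s["clock"],2),"j",np.round(s["joints"],2))
    for (X,Y,Z,yaw,n) in wps:
        T=R.from_euler("z",yaw)*R.from_euler("x",np.pi)
        w=(Q.inv()*T).as_rotvec()/n
        S=sum(R.from_rotvec(w*i).as_matrix() for i in range(n))
        sh=np.linalg.solve(S,Q.inv().apply(np.array([X,Y,Z])-p))
        print(n,"x",sh.round(4).tolist()+w.round(4).tolist()); p,Q=np.array([X,Y,Z]),T
E
python3 - <<'E'
from plan import *
im=np.load("top0.npz"); c=im["pixels"][130:310,100:540,::-1]
cv2.imwrite("pics/crop0.png",cv2.resize(c,(792,324),interpolation=cv2.INTER_CUBIC))
plan((.61,-.112,.25,.027,10),(.61,-.112,.119,.027,6),(.61,-.112,.22,.027,4),(.46,0,.20,.5,6),(.46,0,.045,.5,7))
E
```

```text
now [ 0.2303 -0.5806  0.245 ] yaw 0.378 t 0.1 j [ 1.09  0.44  0.03  1.57 -0.01  1.13 -0.08]
10 x [0.0475, -0.0376, -0.0005, -0.0001, 0.0, 0.0351]
6 x [0.0, -0.0, 0.0218, 0.0, 0.0, 0.0]
4 x [0.0, 0.0, -0.0253, 0.0, 0.0, 0.0]
6 x [-0.0204, -0.024, 0.0033, -0.0, 0.0, -0.0788]
7 x [0.0, -0.0, 0.0221, 0.0, 0.0, 0.0]
```

View pics/crop0.png

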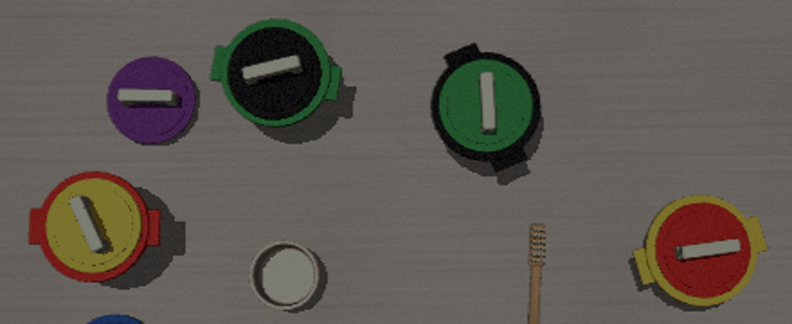

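The crop confirms it: the green lid is on the black tub (487,102), black lid on green (272,68), yellow lid on red (92,223), red lid on yellow (707,250). The purple lid (150,98) and the blue one at the lower edge are decoys. First I go to the green lid on the black tub.

arm_command:
  targets:
    - [[0.0475,-0.0376,-0.0005,0,0,0.0351],[0.0475,-0.0376,-0.0005,0,0,0.0351],[0.0475,-0.0376,-0.0005,0,0,0.0351],[0.0475,-0.0376,-0.0005,0,0,0.0351],[0.0475,-0.0376,-0.0005,0,0,0.0351],[0.0475,-0.0376,-0.0005,0,0,0.0351],[0.0475,-0.0376,-0.0005,0,0,0.0351],[0.0475,-0.0376,-0.0005,0,0,0.0351],[0.0475,-0.0376,-0.0005,0,0,0.0351],[0.0475,-0.0376,-0.0005,0,0,0.0351]]
  jaw: 0.06
  newtons: 20

```text
clock: 1.35
position: [0.6112, -0.1114, 0.2505]
ee_rot: [3.141, 0.04, -0.001]
force: [0.9, -0.7, 0.5]
width: 0.656
gripper_force: 0.0
```

Run:
```python
from plan import *
plan((.61,-.112,.25,.027,3),(.61,-.112,.119,.027,6))
s=arm.observe(); im=arm.get_image("wrist"); cv2.imwrite("pics/w0.png",im["pixels"][:,:,::-1])
T=np.eye(4);T[:3,:3]=R.from_rotvec(s["ee_rot"]).as_matrix();T[:3,3]=s["position"]
P=cloud(im,T@im["T_tool_cam"]); m=(P[...,2]>.112)&(P[...,2]<.14)&(im["z_map"]>0)&(np.hypot(P[...,0]-.61,P[...,1]+.112)<.06)
print(m.sum(),*cv2.minAreaRect((P[m][:,:2]*1000).astype(np.float32)),np.median(P[m][:,2]))
```

```text
now [ 0.6112 -0.1114  0.2505] yaw 0.025 t 1.35 j [ 0.19  0.43 -0.13  1.57  0.06  1.15 -1.51]
3 x [-0.0004, 0.0002, 0.0002, 0.0001, 0.0002, -0.0005]
6 x [0.0, -0.0, 0.0218, 0.0, 0.0, 0.0]
1704 (611.0252075195312, -110.26090240478516) (69.49928283691406, 15.645681381225586) 1.6582285165786743 0.1259414624807772
```

arm_command:
  targets:
    - [[0,-0.001,0.0219,0,0,0],[0,0,0.0219,0,0,0],[0,0,0.0219,0,0,0],[0,0,0.0219,0,0,0],[0,0,0.0219,0,0,0],[0,0,0.0219,0,0,0],[0,0,0,0,0,0],[0,0,0,0,0,0]]

```text
clock: 2.4
position: [0.6105, -0.1118, 0.12]
ee_rot: [3.141, 0.042, 0.001]
force: [0.1, -0.7, -0.0]
width: 0.649
gripper_force: 0.0
```

arm_command:
  targets:
    - [[0,0,0,0,0,0],[0,0,0,0,0,0],[0,0,0,0,0,0],[0,0,0,0,0,0],[0,0,0,0,0,0]]
  jaw: 0

```text
clock: 3.02
position: [0.6102, -0.1118, 0.1194]
ee_rot: [-3.141, -0.042, -0.0]
force: [-0.6, -0.1, 1.0]
width: 0.174
gripper_force: 20.0
```

Gripped (width 0.174 × 92 = 16 mm). Lift and carry it to the bench.

arm_command:
  targets:
    - [[0,0,-0.015,0,0,0],[0,0,-0.028,0,0,0],[0,0,-0.028,0,0,0],[0,0,-0.029,0,0,0],[-0.0204,-0.024,0.0033,0,0,-0.0788],[-0.0204,-0.024,0.0033,0,0,-0.0788],[-0.0204,-0.024,0.0033,0,0,-0.0788],[-0.0204,-0.024,0.0033,0,0,-0.0788],[-0.0204,-0.024,0.0033,0,0,-0.0788],[-0.0204,-0.024,0.0033,0,0,-0.0788]]

```text
clock: 4.28
position: [0.4596, 0.0011, 0.2004]
ee_rot: [3.043, 0.781, 0.002]
force: [0.7, -0.1, -0.3]
width: 0.173
gripper_force: 20.0
```

arm_command:
  targets:
    - [[0,0,0.022,0,0,0],[0,0,0.022,0,0,0],[0,0,0.022,0,0,0],[0,0,0.022,0,0,0],[0,0,0.022,0,0,0],[0,0,0.022,0,0,0],[0,0,0.012,0,0,0],[0,0,0.006,0,0,0],[0,0,0,0,0,0]]

```text
clock: 5.4
position: [0.4605, 0.0004, 0.0498]
ee_rot: [3.044, 0.777, 0.0]
force: [0.0, -0.0, -0.9]
width: 0.173
gripper_force: 20.0
```

arm_command:
  targets:
    - [[0,0,0.003,0,0,0],[0,0,0.003,0,0,0],[0,0,0,0,0,0]]

```text
clock: 5.78
position: [0.4602, 0.0004, 0.0435]
ee_rot: [3.044, 0.776, -0.0]
force: [0.3, 0.6, -0.5]
width: 0.17
gripper_force: 20.0
```

arm_command:
  targets:
    - [[0,0,0,0,0,0],[0,0,0,0,0,0],[0,0,0,0,0,0],[0,0,-0.01,0,0,0],[0,0,-0.025,0,0,0],[0,0,-0.04,0,0,0],[0,0,-0.04,0,0,0],[0,0,-0.04,0,0,0],[0,0,-0.04,0,0,0]]
  jaw: 0.06

```text
clock: 6.9
position: [0.4599, 0.0005, 0.2406]
ee_rot: [3.044, 0.777, 0.001]
force: [0.2, -0.0, -0.7]
width: 0.651
gripper_force: 0.0
```

Run:
```python
from plan import *
plan((.654,.148,.25,1.81,10),(.654,.148,.1195,1.81,6),(.654,.148,.2395,1.81,4),(.6103,-.1112,.2395,1.0,6),(.6103,-.1112,.1195,1.0,6))
```

```text
now [0.4599 0.0005 0.2406] yaw 0.5 t 6.9 j [ 0.15  0.19 -0.32  1.94  0.07  1.01 -1.26]
10 x [0.0237, 0.0111, -0.0009, 0.0001, -0.0, -0.131]
6 x [0.0, -0.0, 0.0218, 0.0, 0.0, 0.0]
4 x [0.0, 0.0, -0.03, 0.0, 0.0, 0.0]
6 x [-0.0449, -0.0031, -0.0, -0.0, -0.0, 0.135]
6 x [-0.0, -0.0, 0.02, 0.0, 0.0, 0.0]
```

arm_command:
  targets:
    - [[0.0237,0.0111,-0.0009,0,0,-0.131],[0.0237,0.0111,-0.0009,0,0,-0.131],[0.0237,0.0111,-0.0009,0,0,-0.131],[0.0237,0.0111,-0.0009,0,0,-0.131],[0.0237,0.0111,-0.0009,0,0,-0.131],[0.0237,0.0111,-0.0009,0,0,-0.131],[0.0237,0.0111,-0.0009,0,0,-0.131],[0.0237,0.0111,-0.0009,0,0,-0.131],[0.0237,0.0111,-0.0009,0,0,-0.131],[0.0237,0.0111,-0.0009,0,0,-0.131]]

```text
clock: 8.15
position: [0.6542, 0.1484, 0.2482]
ee_rot: [1.936, 2.474, -0.0]
force: [-0.6, 0.9, 0.3]
width: 0.653
gripper_force: 0.0
```

```bash
cat >> plan.py <<'E'
def wrist(c,h0,h1,name=None):
    s=arm.observe(); im=arm.get_image("wrist")
    if name: cv2.imwrite(f"pics/{name}.png",im["pixels"][:,:,::-1])
    T=np.eye(4);T[:3,:3]=R.from_rotvec(s["ee_rot"]).as_matrix();T[:3,3]=s["position"]
    P=cloud(im,T@im["T_tool_cam"]); ok=(im["z_map"]>0)&(np.hypot(P[...,0]-c[0],P[...,1]-c[1])<.085)
    m=ok&(P[...,2]>h0)&(P[...,2]<h1)
    r=cv2.minAreaRect((P[m][:,:2]*1000).astype(np.float32)); print("bar",m.sum(),r,np.median(P[m][:,2]))
    return P,ok,im
E
python3 - <<'E'
from plan import *
plan((.654,.148,.25,1.81,1),(.654,.148,.1195,1.81,6))
P,ok,im=wrist((.654,.148),.112,.14,"w1")
E
```

```text
now [0.6542 0.1484 0.2482] yaw 1.813 t 8.15 j [ 0.03  0.57 -0.55  1.41  0.3   1.25 -0.3 ]
1 x [-0.0003, -0.0003, -0.0018, 0.0, 0.0001, 0.0033]
6 x [0.0, -0.0, 0.0218, 0.0, 0.0, 0.0]
bar 1736 ((655.0277709960938, 149.97784423828125), (15.73635482788086, 69.175048828125), 13.70561408996582) 0.1260405127388236
```

View pics/w1.png

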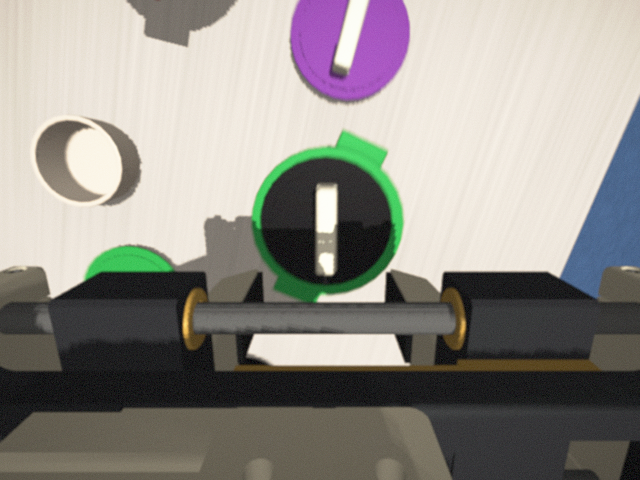

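The wrist view shows the black lid at (327,228) on the green tub, its bar in line with the open jaws. Descend and grip.

arm_command:
  targets:
    - [[0.001,0.0005,0.0215,0,0,0],[0,0,0.0215,0,0,0],[0,0,0.0215,0,0,0],[0,0,0.0215,0,0,0],[0,0,0.0215,0,0,0],[0,0,0.0215,0,0,0],[0,0,0,0,0,0],[0,0,0,0,0,0]]

```text
clock: 9.2
position: [0.6546, 0.1492, 0.1197]
ee_rot: [1.941, 2.469, 0.001]
force: [0.0, 1.2, 0.3]
width: 0.652
gripper_force: 0.0
```

arm_command:
  targets:
    - [[0,0,0,0,0,0],[0,0,0,0,0,0],[0,0,0,0,0,0],[0,0,0,0,0,0],[0,0,0,0,0,0]]
  jaw: 0

```text
clock: 9.82
position: [0.6543, 0.1491, 0.1185]
ee_rot: [1.941, 2.47, 0.0]
force: [0.4, -1.1, 1.0]
width: 0.173
gripper_force: 20.0
```

arm_command:
  targets:
    - [[0,0,-0.015,0,0,0],[0,0,-0.03,0,0,0],[0,0,-0.035,0,0,0],[0,0,-0.04,0,0,0],[-0.0449,-0.0031,0,0,0,0.135],[-0.0449,-0.0031,0,0,0,0.135],[-0.0449,-0.0031,0,0,0,0.135],[-0.0449,-0.0031,0,0,0,0.135],[-0.0449,-0.0031,0,0,0,0.135],[-0.0449,-0.0031,0,0,0,0.135]]

```text
clock: 11.08
position: [0.6099, -0.1115, 0.2394]
ee_rot: [2.761, 1.499, 0.001]
force: [-0.0, -0.2, -0.8]
width: 0.172
gripper_force: 20.0
```

Run:
```python
from plan import *
im=arm.get_image("top"); P=cloud(im); 
m=np.zeros(P.shape[:2],bool); m[250:290,150:470]=0
for n,px,a in(("green",(253,170),.085),("greenlid",(322,262),.03)):
    try: print(n,*(rim(P,px) if n=="green" else bar(P,px,.035,.06)))
    except Exception as e: print(n,e)
plan((.6103,-.1112,.2395,1.0,1),(.6103,-.1112,.1205,1.0,6))
```

```text
green [0.65486816 0.14727351] 81.7221450805664 0.08872846031181603
greenlid [ 0.45983841 -0.00078991] [69.08673096 15.9939537 ] 0.49975222 0.04963980442792959 218
now [ 0.6069 -0.119   0.2394] yaw 0.981 t 11.12 j [ 0.34  0.46 -0.34  1.57  0.17  1.14 -0.63]
1 x [0.0083, -0.0015, -0.0002, 0.0012, 0.0047, -0.0189]
6 x [-0.0, -0.0, 0.0198, 0.0, 0.0, 0.0]
```

arm_command:
  targets:
    - [[0,0,0,0,0,0],[0,0,0,0,0,0],[0,0,0,0,0,0]]

```text
clock: 11.5
position: [0.6108, -0.1086, 0.2387]
ee_rot: [-2.755, -1.509, -0.001]
force: [0.6, 0.0, -0.6]
width: 0.169
gripper_force: 20.0
```

Run:
```python
from plan import *
plan((.6103,-.1112,.2395,1.0,1),(.6103,-.1112,.1255,1.0,6))
im=arm.get_image("top"); P=cloud(im); print(rim(P,(370,190)))
```

```text
now [ 0.6108 -0.1086  0.2387] yaw 1.002 t 11.5 j [ 0.33  0.46 -0.35  1.57  0.17  1.14 -0.63]
1 x [-0.0025, 0.001, -0.0008, -0.0001, -0.0008, 0.0021]
6 x [-0.0, -0.0, 0.019, 0.0, 0.0, 0.0]
(array([ 0.60423309, -0.09844464]), 79.42635345458984, np.float64(0.08898161588022169))
```

arm_command:
  targets:
    - [[-0.0025,0.001,0.019,0,0,0],[0,0,0.019,0,0,0],[0,0,0.019,0,0,0],[0,0,0.019,0,0,0],[0,0,0.019,0,0,0],[0,0,0.012,0,0,0],[0,0,0.006,0,0,0],[0,0,0.004,0,0,0],[0,0,0,0,0,0]]

```text
clock: 12.68
position: [0.61, -0.1128, 0.1217]
ee_rot: [2.757, 1.505, 0.0]
force: [-1.1, -0.4, -1.3]
width: 0.175
gripper_force: 20.0
```

arm_command:
  targets:
    - [[0.001,-0.001,0.002,0,0,0],[0,0,0.001,0,0,0],[0,0,0,0,0,0]]

```text
clock: 13.05
position: [0.6095, -0.1114, 0.1186]
ee_rot: [2.757, 1.506, 0.0]
force: [-0.9, -0.1, -1.7]
width: 0.172
gripper_force: 20.0
```

arm_command:
  targets:
    - [[0,0,0,0,0,0],[0,0,0,0,0,0],[0,0,0,0,0,0],[0,0,-0.01,0,0,0],[0,0,-0.025,0,0,0],[0,0,-0.035,0,0,0],[0,0,-0.035,0,0,0],[0,0,-0.025,0,0,0],[0,0,0,0,0,0]]
  jaw: 0.06

```text
clock: 14.18
position: [0.6108, -0.1113, 0.2514]
ee_rot: [2.755, 1.504, 0.006]
force: [0.3, 0.8, -0.4]
width: 0.653
gripper_force: 0.0
```

Run:
```python
from plan import *
plan((.460,0,.20,.5,8),(.46,0,.0435,.5,7),(.46,0,.2435,.5,7),(.6547,.1478,.2395,1.0,8))
P,ok,im=wrist((.61,-.111),.112,.14,"w2")
```

```text
now [ 0.6108 -0.1113  0.2514] yaw 0.999 t 14.18 j [ 0.33  0.45 -0.35  1.56  0.16  1.16 -0.62]
8 x [-0.0036, -0.0234, 0.0064, 0.0005, -0.0004, 0.0624]
7 x [0.0, -0.0, 0.0224, 0.0, 0.0, 0.0]
7 x [0.0, 0.0, -0.0286, 0.0, 0.0, 0.0]
8 x [0.0308, 0.0021, 0.0005, 0.0, 0.0, -0.0625]
bar 1696 ((609.7718505859375, -110.75257873535156), (69.23178100585938, 15.716103553771973), 57.41341781616211) 0.12600143678323944
```

View pics/w2.png

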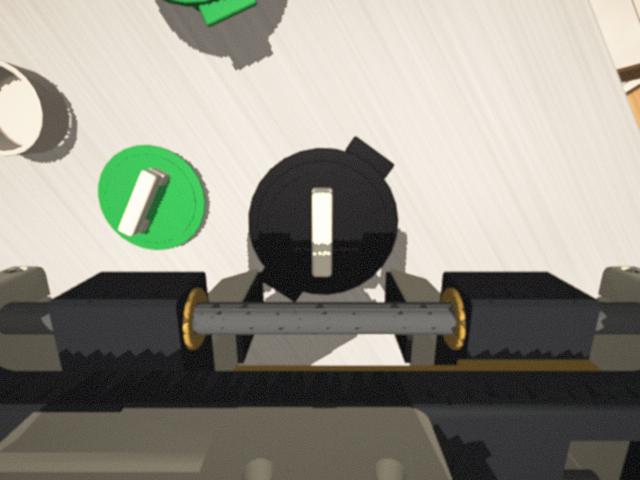

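The black lid is seated on the black tub (321,225), with the bar top level at 0.126. Next is the green lid on the bench at (152,197).

arm_command:
  targets:
    - [[-0.0036,-0.0234,0.0064,0,0,0.0624],[-0.0036,-0.0234,0.0064,0,0,0.0624],[-0.0036,-0.0234,0.0064,0,0,0.0624],[-0.0036,-0.0234,0.0064,0,0,0.0624],[-0.0036,-0.0234,0.0064,0,0,0.0624],[-0.0036,-0.0234,0.0064,0,0,0.0624],[-0.0036,-0.0234,0.0064,0,0,0.0624],[-0.0036,-0.0234,0.0064,0,0,0.0624],[0,0,0,0,0,0],[0,0,0,0,0,0]]

```text
clock: 15.48
position: [0.4591, -0.0004, 0.1971]
ee_rot: [3.043, 0.779, -0.0]
force: [0.4, 0.5, 0.3]
width: 0.654
gripper_force: 0.0
```

arm_command:
  targets:
    - [[0,0,0.0224,0,0,0],[0,0,0.0224,0,0,0],[0,0,0.0224,0,0,0],[0,0,0.0224,0,0,0],[0,0,0.0224,0,0,0],[0,0,0.0224,0,0,0],[0,0,0.012,0,0,0],[0,0,0.007,0,0,0],[0,0,0,0,0,0]]

```text
clock: 16.6
position: [0.459, -0.0001, 0.0439]
ee_rot: [3.044, 0.778, -0.0]
force: [-0.7, 0.4, -0.0]
width: 0.651
gripper_force: 0.0
```

arm_command:
  targets:
    - [[0,0,0,0,0,0],[0,0,0,0,0,0],[0,0,0,0,0,0],[0,0,0,0,0,0],[0,0,0,0,0,0]]
  jaw: 0

```text
clock: 17.23
position: [0.4589, 0.0001, 0.044]
ee_rot: [3.044, 0.778, 0.0]
force: [-0.5, 0.2, 1.4]
width: 0.173
gripper_force: 20.0
```

arm_command:
  targets:
    - [[0,0,-0.02,0,0,0],[0,0,-0.03,0,0,0],[0,0,-0.03,0,0,0],[0,0,-0.03,0,0,0],[0,0,-0.03,0,0,0],[0,0,-0.03,0,0,0],[0,0,-0.03,0,0,0]]

```text
clock: 18.1
position: [0.4584, 0.0, 0.2448]
ee_rot: [-3.044, -0.778, 0.001]
force: [0.1, -0.6, -1.1]
width: 0.171
gripper_force: 20.0
```

arm_command:
  targets:
    - [[0.0308,0.0021,0.0005,0,0,-0.0625],[0.0308,0.0021,0.0005,0,0,-0.0625],[0.0308,0.0021,0.0005,0,0,-0.0625],[0.0308,0.0021,0.0005,0,0,-0.0625],[0.0308,0.0021,0.0005,0,0,-0.0625],[0.0308,0.0021,0.0005,0,0,-0.0625],[0.0308,0.0021,0.0005,0,0,-0.0625],[0.0308,0.0021,0.0005,0,0,-0.0625],[0,0,0,0,0,0],[0,0,0,0,0,0]]

```text
clock: 19.35
position: [0.6528, 0.1475, 0.2393]
ee_rot: [2.757, 1.505, -0.002]
force: [0.5, -1.0, -1.5]
width: 0.175
gripper_force: 20.0
```

Run:
```python
from plan import *
plan((.6547,.1475,.2395,1.0,1),(.6547,.1475,.1235,1.0,6))
```

```text
now [0.6528 0.1475 0.2393] yaw 0.999 t 19.35 j [-0.04  0.55 -0.42  1.43  0.23  1.21 -1.06]
1 x [0.001, 0.0016, -0.0002, -0.0005, 0.0014, -0.0006]
6 x [-0.0, -0.0, 0.0193, 0.0, 0.0, 0.0]
```

arm_command:
  targets:
    - [[0.001,0.0015,0.02,0,0,0],[0,0,0.02,0,0,0],[0,0,0.02,0,0,0],[0,0,0.02,0,0,0],[0,0,0.018,0,0,0],[0,0,0.01,0,0,0],[0,0,0.006,0,0,0],[0,0,0,0,0,0],[0,0,0,0,0,0]]

```text
clock: 20.48
position: [0.6555, 0.1485, 0.1266]
ee_rot: [2.757, 1.506, 0.002]
force: [0.0, 0.6, -0.6]
width: 0.176
gripper_force: 20.0
```

arm_command:
  targets:
    - [[-0.001,0,0.003,0,0,0],[0,0,0.0025,0,0,0],[0,0,0.001,0,0,0],[0,0,0,0,0,0]]

```text
clock: 20.98
position: [0.6546, 0.1473, 0.1201]
ee_rot: [2.757, 1.506, 0.0]
force: [-1.7, -1.7, 5.4]
width: 0.175
gripper_force: 20.0
```

arm_command:
  targets:
    - [[0,0,0,0,0,0],[0,0,0,0,0,0],[0,0,0,0,0,0],[0,0,-0.01,0,0,0],[0,0,-0.025,0,0,0],[0,0,-0.035,0,0,0],[0,0,-0.035,0,0,0],[0,0,-0.025,0,0,0],[0,0,0,0,0,0]]
  jaw: 0.06

```text
clock: 22.1
position: [0.6556, 0.1481, 0.2525]
ee_rot: [2.756, 1.506, 0.007]
force: [0.3, -0.0, -0.2]
width: 0.654
gripper_force: 0.0
```

Run:
```python
from plan import *
plan((.45,-.20,.25,1.69,10),(.430,-.370,.25,1.69,5),(.43,-.37,.119,1.69,6),(.43,-.37,.239,1.69,4),(.46,0,.239,1.3,10),(.46,0,.0435,1.3,9))
P,ok,im=wrist((.6545,.1475),.112,.14)
```

```text
now [0.6556 0.1481 0.2525] yaw 1.0 t 22.1 j [-0.04  0.54 -0.42  1.41  0.23  1.23 -1.05]
10 x [-0.0397, -0.0111, 0.0002, 0.0004, -0.0003, -0.069]
5 x [-0.0333, -0.008, -0.0, 0.0, 0.0, 0.0]
6 x [0.0, -0.0, 0.0218, 0.0, 0.0, 0.0]
4 x [0.0, 0.0, -0.03, 0.0, 0.0, 0.0]
10 x [0.0373, 0.0009, 0.0, 0.0, -0.0, 0.039]
9 x [0.0, -0.0, 0.0217, 0.0, 0.0, 0.0]
bar 1698 ((655.6945190429688, 149.2091064453125), (69.5029067993164, 15.721527099609375), 57.55587387084961) 0.12599799352533872
```

Green is seated too, with its bar top at 0.126. Next the red lid on the yellow tub.

arm_command:
  targets:
    - [[-0.0397,-0.0111,0.0002,0,0,-0.069],[-0.0397,-0.0111,0.0002,0,0,-0.069],[-0.0397,-0.0111,0.0002,0,0,-0.069],[-0.0397,-0.0111,0.0002,0,0,-0.069],[-0.0397,-0.0111,0.0002,0,0,-0.069],[-0.0397,-0.0111,0.0002,0,0,-0.069],[-0.0397,-0.0111,0.0002,0,0,-0.069],[-0.0397,-0.0111,0.0002,0,0,-0.069],[-0.0397,-0.0111,0.0002,0,0,-0.069],[-0.0397,-0.0111,0.0002,0,0,-0.069]]

```text
clock: 23.4
position: [0.448, -0.2018, 0.2466]
ee_rot: [-2.081, -2.351, 0.001]
force: [0.5, 0.5, 0.5]
width: 0.654
gripper_force: 0.0
```

arm_command:
  targets:
    - [[-0.0333,-0.008,0,0,0,0],[-0.0333,-0.008,0,0,0,0],[-0.0333,-0.008,0,0,0,0],[-0.0333,-0.008,0,0,0,0],[-0.0333,-0.008,0,0,0,0],[0,0,0,0,0,0],[0,0,0,0,0,0]]

```text
clock: 24.28
position: [0.4293, -0.3699, 0.2466]
ee_rot: [-2.083, -2.349, -0.001]
force: [0.7, 0.5, -0.0]
width: 0.656
gripper_force: 0.0
```

Run:
```python
from plan import *
plan((.430,-.370,.25,1.69,1),(.43,-.37,.119,1.69,6))
P,ok,im=wrist((.43,-.370),.112,.14)
```

```text
now [ 0.4293 -0.3699  0.2466] yaw 1.691 t 24.27 j [ 0.92  0.38 -0.41  1.69  0.16  1.11  0.58]
1 x [-0.0001, 0.0007, -0.0034, -0.0007, -0.0016, 0.0007]
6 x [0.0, -0.0, 0.0218, 0.0, 0.0, 0.0]
bar 1734 ((429.8436279296875, -369.9935607910156), (15.704671859741211, 68.8482894897461), 7.117124557495117) 0.12607018872442619
```

arm_command:
  targets:
    - [[0,0.0005,0.0212,0,0,0],[0,0,0.0212,0,0,0],[0,0,0.0212,0,0,0],[0,0,0.0212,0,0,0],[0,0,0.0212,0,0,0],[0,0,0.0212,0,0,0],[0,0,0,0,0,0],[0,0,0,0,0,0]]

```text
clock: 25.32
position: [0.4306, -0.3703, 0.121]
ee_rot: [2.083, 2.351, 0.0]
force: [0.0, -0.6, 1.1]
width: 0.654
gripper_force: 0.0
```

arm_command:
  targets:
    - [[0,0,0,0,0,0],[0,0,0,0,0,0],[0,0,0,0,0,0],[0,0,0,0,0,0],[0,0,0,0,0,0]]
  jaw: 0

```text
clock: 25.95
position: [0.43, -0.3708, 0.1202]
ee_rot: [2.085, 2.35, 0.0]
force: [-0.4, 0.3, 1.0]
width: 0.178
gripper_force: 20.0
```

arm_command:
  targets:
    - [[0,0,-0.015,0,0,0],[0,0,-0.03,0,0,0],[0,0,-0.035,0,0,0],[0,0,-0.04,0,0,0]]

```text
clock: 26.45
position: [0.4298, -0.3705, 0.2421]
ee_rot: [-2.084, -2.35, -0.0]
force: [0.4, -0.2, -0.1]
width: 0.173
gripper_force: 20.0
```

arm_command:
  targets:
    - [[0.0373,0.0009,0,0,0,0.039],[0.0373,0.0009,0,0,0,0.039],[0.0373,0.0009,0,0,0,0.039],[0.0373,0.0009,0,0,0,0.039],[0.0373,0.0009,0,0,0,0.039],[0.0373,0.0009,0,0,0,0.039],[0.0373,0.0009,0,0,0,0.039],[0.0373,0.0009,0,0,0,0.039],[0.0373,0.0009,0,0,0,0.039],[0.0373,0.0009,0,0,0,0.039]]

```text
clock: 27.7
position: [0.4598, 0.0, 0.2413]
ee_rot: [2.501, 1.899, 0.001]
force: [0.4, -0.6, -0.5]
width: 0.174
gripper_force: 20.0
```

arm_command:
  targets:
    - [[0,0,0.0217,0,0,0],[0,0,0.0217,0,0,0],[0,0,0.0217,0,0,0],[0,0,0.0217,0,0,0],[0,0,0.0217,0,0,0],[0,0,0.0217,0,0,0],[0,0,0.0217,0,0,0],[0,0,0.0217,0,0,0],[0,0,0.01,0,0,0],[0,0,0,0,0,0]]

```text
clock: 28.95
position: [0.4596, -0.0012, 0.0567]
ee_rot: [-2.5, -1.902, 0.001]
force: [0.3, -0.7, 0.4]
width: 0.172
gripper_force: 20.0
```

arm_command:
  targets:
    - [[0,0,0.006,0,0,0],[0,0,0.004,0,0,0],[0,0,0.002,0,0,0],[0,0,0,0,0,0]]

```text
clock: 29.45
position: [0.4596, -0.0012, 0.0446]
ee_rot: [-2.501, -1.902, 0.0]
force: [0.4, -0.2, -0.5]
width: 0.17
gripper_force: 20.0
```

arm_command:
  targets:
    - [[0,0,0,0,0,0],[0,0,0,0,0,0],[0,0,0,0,0,0],[0,0,-0.01,0,0,0],[0,0,-0.025,0,0,0],[0,0,-0.04,0,0,0],[0,0,-0.04,0,0,0],[0,0,-0.04,0,0,0],[0,0,-0.04,0,0,0]]
  jaw: 0.06

```text
clock: 30.58
position: [0.4593, -0.001, 0.2417]
ee_rot: [2.5, 1.902, 0.001]
force: [0.5, -0.2, -0.2]
width: 0.651
gripper_force: 0.0
```

Run:
```python
from plan import *
plan((.4683,.3672,.245,.426,10),(.4683,.3672,.119,.426,6),(.4683,.3672,.239,.426,4),(.49,0,.239,1.0,10),(.43,-.3705,.239,1.6,10),(.43,-.3705,.119,1.6,6))
```

```text
now [ 0.4593 -0.001   0.2417] yaw 1.301 t 30.57 j [ 0.38  0.22 -0.58  1.93  0.14  1.03 -0.53]
10 x [0.0305, -0.0227, -0.0003, 0.0, -0.0, 0.0875]
6 x [0.0, -0.0, 0.021, 0.0, 0.0, 0.0]
4 x [0.0, 0.0, -0.03, 0.0, 0.0, 0.0]
10 x [-0.0218, 0.0302, 0.0, -0.0, 0.0, -0.0574]
10 x [-0.0377, 0.0053, 0.0, 0.0, 0.0, -0.06]
6 x [0.0, -0.0, 0.02, 0.0, 0.0, 0.0]
```

arm_command:
  targets:
    - [[0.0305,-0.0227,-0.0003,0,0,0.0875],[0.0305,-0.0227,-0.0003,0,0,0.0875],[0.0305,-0.0227,-0.0003,0,0,0.0875],[0.0305,-0.0227,-0.0003,0,0,0.0875],[0.0305,-0.0227,-0.0003,0,0,0.0875],[0.0305,-0.0227,-0.0003,0,0,0.0875],[0.0305,-0.0227,-0.0003,0,0,0.0875],[0.0305,-0.0227,-0.0003,0,0,0.0875],[0.0305,-0.0227,-0.0003,0,0,0.0875],[0.0305,-0.0227,-0.0003,0,0,0.0875]]

```text
clock: 31.82
position: [0.4685, 0.3682, 0.2433]
ee_rot: [-3.071, -0.66, -0.0]
force: [0.7, 1.1, 0.3]
width: 0.653
gripper_force: 0.0
```

arm_command:
  targets:
    - [[0,0,0,0,0,0],[0,0,0,0,0,0]]

```text
clock: 32.08
position: [0.4682, 0.3664, 0.2428]
ee_rot: [3.07, 0.665, -0.001]
force: [-0.1, -0.8, 0.5]
width: 0.653
gripper_force: 0.0
```

Run:
```python
from plan import *
plan((.4683,.3672,.245,.426,1),(.4683,.3672,.119,.426,6))
P,ok,im=wrist((.4683,.3672),.112,.14)
```

```text
now [0.4682 0.3664 0.2428] yaw 0.426 t 32.08 j [-0.38  0.45 -0.54  1.62  0.25  1.14 -2.12]
1 x [0.0005, -0.0007, -0.0022, 0.0004, 0.0007, 0.0005]
6 x [0.0, -0.0, 0.021, 0.0, 0.0, 0.0]
bar 1822 ((469.3121032714844, 369.2487487792969), (69.28608703613281, 15.856749534606934), 24.732276916503906) 0.12599840805068638
```

arm_command:
  targets:
    - [[0.0015,-0.0015,0.0206,0,0,0],[0,0,0.0206,0,0,0],[0,0,0.0206,0,0,0],[0,0,0.0206,0,0,0],[0,0,0.0206,0,0,0],[0,0,0.0206,0,0,0],[0,0,0,0,0,0],[0,0,0,0,0,0]]

```text
clock: 33.12
position: [0.4697, 0.3687, 0.1201]
ee_rot: [-3.071, -0.662, -0.001]
force: [0.9, -0.1, -0.8]
width: 0.655
gripper_force: 0.0
```

arm_command:
  targets:
    - [[0,0,0,0,0,0],[0,0,0,0,0,0],[0,0,0,0,0,0],[0,0,0,0,0,0],[0,0,0,0,0,0]]
  jaw: 0

```text
clock: 33.75
position: [0.4693, 0.369, 0.119]
ee_rot: [3.071, 0.663, -0.0]
force: [-0.2, -0.0, 0.5]
width: 0.171
gripper_force: 20.0
```

arm_command:
  targets:
    - [[0,0,-0.015,0,0,0],[0,0,-0.03,0,0,0],[0,0,-0.035,0,0,0],[0,0,-0.04,0,0,0]]

```text
clock: 34.25
position: [0.4691, 0.3688, 0.2408]
ee_rot: [-3.071, -0.663, 0.001]
force: [0.1, 0.4, -0.6]
width: 0.175
gripper_force: 20.0
```

arm_command:
  targets:
    - [[-0.0218,0.0302,0,0,0,-0.0574],[-0.0218,0.0302,0,0,0,-0.0574],[-0.0218,0.0302,0,0,0,-0.0574],[-0.0218,0.0302,0,0,0,-0.0574],[-0.0218,0.0302,0,0,0,-0.0574],[-0.0218,0.0302,0,0,0,-0.0574],[-0.0218,0.0302,0,0,0,-0.0574],[-0.0218,0.0302,0,0,0,-0.0574],[-0.0218,0.0302,0,0,0,-0.0574],[-0.0218,0.0302,0,0,0,-0.0574]]

```text
clock: 35.5
position: [0.491, 0.0011, 0.2401]
ee_rot: [2.755, 1.508, 0.001]
force: [0.2, 0.3, -0.3]
width: 0.171
gripper_force: 20.0
```

arm_command:
  targets:
    - [[-0.0377,0.0053,0,0,0,-0.06],[-0.0377,0.0053,0,0,0,-0.06],[-0.0377,0.0053,0,0,0,-0.06],[-0.0377,0.0053,0,0,0,-0.06],[-0.0377,0.0053,0,0,0,-0.06],[-0.0377,0.0053,0,0,0,-0.06],[-0.0377,0.0053,0,0,0,-0.06],[-0.0377,0.0053,0,0,0,-0.06],[-0.0377,0.0053,0,0,0,-0.06],[-0.0377,0.0053,0,0,0,-0.06]]

```text
clock: 36.75
position: [0.4304, -0.3692, 0.2402]
ee_rot: [2.187, 2.254, 0.0]
force: [0.8, 0.1, -1.2]
width: 0.171
gripper_force: 20.0
```

arm_command:
  targets:
    - [[0,0,0,0,0,0],[0,0,0,0,0,0],[0,0,0,0,0,0]]

```text
clock: 37.12
position: [0.4307, -0.3668, 0.2395]
ee_rot: [2.188, 2.254, 0.0]
force: [-0.6, 0.2, -1.5]
width: 0.172
gripper_force: 20.0
```

Run:
```python
from plan import *
plan((.4303,-.3705,.239,1.6,1))
im=arm.get_image("top"); P=cloud(im); print("red",rim(P,(152,256)),bar(P,(322,262),.035,.06))
```

```text
now [ 0.4307 -0.3668  0.2395] yaw 1.601 t 37.12 j [ 0.97  0.39 -0.48  1.7   0.2   1.1   0.45]
1 x [-0.0037, -0.0005, 0.0005, 0.0003, 0.0, 0.0006]
red (array([0.46769922, 0.3687352 ]), 82.03018951416016, np.float64(0.08854496005026524)) (array([ 0.45913608, -0.00227895]), array([69.78868866, 16.28977585]), np.float32(1.298178), np.float64(0.04929556136151281), 224)
```

arm_command:
  targets:
    - [[-0.0035,-0.0005,0.02,0,0,0],[0,0,0.02,0,0,0],[0,0,0.02,0,0,0],[0,0,0.02,0,0,0],[0,0,0.018,0,0,0],[0,0,0.01,0,0,0],[0,0,0.005,0,0,0],[0,0,0,0,0,0],[0,0,0,0,0,0]]

```text
clock: 38.3
position: [0.4303, -0.3717, 0.1266]
ee_rot: [2.189, 2.252, 0.0]
force: [0.5, -0.3, -0.4]
width: 0.181
gripper_force: 20.0
```

arm_command:
  targets:
    - [[0.001,0,0.003,0,0,0],[0,0,0.0025,0,0,0],[0,0,0.0015,0,0,0],[0,0,0,0,0,0]]

```text
clock: 38.8
position: [0.4299, -0.3705, 0.119]
ee_rot: [-2.19, -2.253, 0.0]
force: [-0.5, 0.9, -0.9]
width: 0.173
gripper_force: 20.0
```

arm_command:
  targets:
    - [[0,0,0,0,0,0],[0,0,0,0,0,0],[0,0,0,0,0,0],[0,0,-0.01,0,0,0],[0,0,-0.025,0,0,0],[0,0,-0.035,0,0,0],[0,0,-0.035,0,0,0],[0,0,-0.025,0,0,0],[0,0,0,0,0,0]]
  jaw: 0.06

```text
clock: 39.92
position: [0.431, -0.371, 0.2518]
ee_rot: [2.186, 2.25, 0.001]
force: [0.3, 0.3, -0.7]
width: 0.653
gripper_force: 0.0
```

Run:
```python
from plan import *
plan((.4593,-.0017,.22,1.3,10),(.4593,-.0017,.0435,1.3,9),(.4593,-.0017,.2435,1.3,7),(.468,.3685,.2395,1.1,10))
P,ok,im=wrist((.43,-.3705),.112,.14)
```

```text
now [ 0.431  -0.371   0.2518] yaw 1.599 t 39.92 j [ 0.97  0.38 -0.48  1.68  0.19  1.12  0.46]
10 x [0.0372, -0.0011, 0.0031, 0.0004, 0.0002, 0.0299]
9 x [0.0, -0.0, 0.0196, 0.0, 0.0, 0.0]
7 x [-0.0, 0.0, -0.0286, 0.0, 0.0, 0.0]
10 x [0.035, -0.0123, 0.0004, 0.0, -0.0, 0.02]
bar 1701 ((429.7378845214844, -370.35162353515625), (15.759359359741211, 69.02855682373047), 1.8910821676254272) 0.1260050388207924
```

Yellow is seated. Last, the red lid from the bench.

arm_command:
  targets:
    - [[0.0372,-0.0011,0.0031,0,0,0.0299],[0.0372,-0.0011,0.0031,0,0,0.0299],[0.0372,-0.0011,0.0031,0,0,0.0299],[0.0372,-0.0011,0.0031,0,0,0.0299],[0.0372,-0.0011,0.0031,0,0,0.0299],[0.0372,-0.0011,0.0031,0,0,0.0299],[0.0372,-0.0011,0.0031,0,0,0.0299],[0.0372,-0.0011,0.0031,0,0,0.0299],[0.0372,-0.0011,0.0031,0,0,0.0299],[0.0372,-0.0011,0.0031,0,0,0.0299]]

```text
clock: 41.22
position: [0.4576, 0.0002, 0.2172]
ee_rot: [-2.501, -1.9, 0.002]
force: [0.9, -0.1, -0.1]
width: 0.652
gripper_force: 0.0
```

arm_command:
  targets:
    - [[0,0,0.02,0,0,0],[0,0,0.02,0,0,0],[0,0,0.02,0,0,0],[0,0,0.02,0,0,0],[0,0,0,0,0,0],[0,0,0,0,0,0]]

```text
clock: 41.98
position: [0.4582, -0.0007, 0.1383]
ee_rot: [-2.5, -1.902, 0.0]
force: [0.4, -0.0, 0.3]
width: 0.656
gripper_force: 0.0
```

arm_command:
  targets:
    - [[0,0.001,0.02,0,0,0],[0,0,0.02,0,0,0],[0,0,0.02,0,0,0],[0,0,0.018,0,0,0],[0,0,0.011,0,0,0],[0,0,0.005,0,0,0],[0,0,0,0,0,0],[0,0,0,0,0,0]]

```text
clock: 42.98
position: [0.4596, -0.001, 0.0445]
ee_rot: [2.5, 1.901, 0.001]
force: [0.3, -0.2, -0.5]
width: 0.65
gripper_force: 0.0
```

arm_command:
  targets:
    - [[0,0,0,0,0,0],[0,0,0,0,0,0],[0,0,0,0,0,0],[0,0,0,0,0,0],[0,0,0,0,0,0]]
  jaw: 0

```text
clock: 43.6
position: [0.4592, -0.0011, 0.044]
ee_rot: [2.501, 1.902, -0.0]
force: [-0.3, 0.2, 0.7]
width: 0.177
gripper_force: 20.0
```

arm_command:
  targets:
    - [[0,0,-0.02,0,0,0],[0,0,-0.03,0,0,0],[0,0,-0.03,0,0,0],[0,0,-0.03,0,0,0],[0,0,-0.03,0,0,0],[0,0,-0.03,0,0,0],[0,0,-0.03,0,0,0]]

```text
clock: 44.48
position: [0.4589, -0.0011, 0.2449]
ee_rot: [-2.501, -1.902, 0.001]
force: [0.1, -0.7, -1.4]
width: 0.175
gripper_force: 20.0
```

arm_command:
  targets:
    - [[0.035,-0.0123,0.0004,0,0,0.02],[0.035,-0.0123,0.0004,0,0,0.02],[0.035,-0.0123,0.0004,0,0,0.02],[0.035,-0.0123,0.0004,0,0,0.02],[0.035,-0.0123,0.0004,0,0,0.02],[0.035,-0.0123,0.0004,0,0,0.02],[0.035,-0.0123,0.0004,0,0,0.02],[0.035,-0.0123,0.0004,0,0,0.02],[0.035,-0.0123,0.0004,0,0,0.02],[0.035,-0.0123,0.0004,0,0,0.02]]

```text
clock: 45.72
position: [0.4674, 0.3702, 0.2396]
ee_rot: [2.678, 1.641, -0.001]
force: [-0.2, -0.2, -0.6]
width: 0.17
gripper_force: 20.0
```

arm_command:
  targets:
    - [[0,0,0,0,0,0],[0,0,0,0,0,0],[0,0,0,0,0,0]]

```text
clock: 46.1
position: [0.4679, 0.3679, 0.2399]
ee_rot: [2.678, 1.64, -0.001]
force: [0.4, -0.3, -0.2]
width: 0.173
gripper_force: 20.0
```

Run:
```python
from plan import *
plan((.468,.3687,.2395,1.1,1))
```

```text
now [0.4679 0.3679 0.2399] yaw 1.099 t 46.1 j [-0.3   0.48 -0.67  1.61  0.32  1.16 -1.51]
1 x [0.0008, -0.0002, 0.0004, 0.0005, 0.0009, -0.0009]
```

Target z is 0.120, which is 0.1195 down.

arm_command:
  targets:
    - [[0.001,0,0.02,0,0,0],[0,0,0.02,0,0,0],[0,0,0.02,0,0,0],[0,0,0.02,0,0,0],[0,0,0.018,0,0,0],[0,0,0.01,0,0,0],[0,0,0.005,0,0,0],[0,0,0,0,0,0],[0,0,0,0,0,0]]

```text
clock: 47.22
position: [0.4683, 0.3705, 0.1276]
ee_rot: [-2.678, -1.643, -0.001]
force: [0.4, 0.3, -1.5]
width: 0.17
gripper_force: 20.0
```

arm_command:
  targets:
    - [[0,0,0.003,0,0,0],[0,0,0.002,0,0,0],[0,0,0.001,0,0,0],[0,0,0,0,0,0]]

```text
clock: 47.72
position: [0.468, 0.3701, 0.1209]
ee_rot: [2.678, 1.642, -0.0]
force: [-0.1, -0.0, -0.5]
width: 0.17
gripper_force: 20.0
```

arm_command:
  targets:
    - [[0,0,0,0,0,0],[0,0,0,0,0,0],[0,0,0,0,0,0],[0,0,-0.01,0,0,0],[0,0,-0.025,0,0,0],[0,0,-0.035,0,0,0],[0,0,-0.035,0,0,0],[0,0,-0.035,0,0,0],[0,0,0,0,0,0]]
  jaw: 0.06

```text
clock: 48.85
position: [0.4688, 0.3716, 0.2648]
ee_rot: [-2.677, -1.642, -0.009]
force: [-0.4, 0.9, 0.3]
width: 0.653
gripper_force: 0.0
```

Run:
```python
from plan import *
np.set_printoptions(precision=4,suppress=True)
wrist((.468,.369),.112,.14)
im=arm.get_image("top"); P=cloud(im); cv2.imwrite("pics/topend.png",im["pixels"][:,:,::-1])
for n,px in dict(red=(152,256),green=(253,170),black=(370,190),yellow=(489,269)).items():
    print(n,"bar",*bar(P,px,.112,.14),"rim",*rim(P,px))
```

```text
bar 1536 ((468.053466796875, 370.74383544921875), (69.09445190429688, 15.544589042663574), 63.36050033569336) 0.12604110274234553
red bar [0.4676 0.3681] [70.8505 15.6819] 1.0910951 0.12450128744268674 238 rim [0.4736 0.3568] 72.58065795898438 0.09208675339751538
green bar [0.6546 0.1472] [69.3752 17.1678] 1.0066034 0.12424444352339137 257 rim [0.6584 0.146 ] 81.30974578857422 0.09230494933367273
black bar [ 0.6088 -0.1118] [69.4853 17.2266] 0.96354467 0.12474820381380636 265 rim [ 0.6096 -0.1107] 81.51996612548828 0.09274788497212072
yellow bar [ 0.4294 -0.3711] [15.9591 70.1723] 1.600759 0.12560043189063608 259 rim [ 0.4327 -0.3698] 82.18218994140625 0.09313721371686734
```

View pics/topend.png

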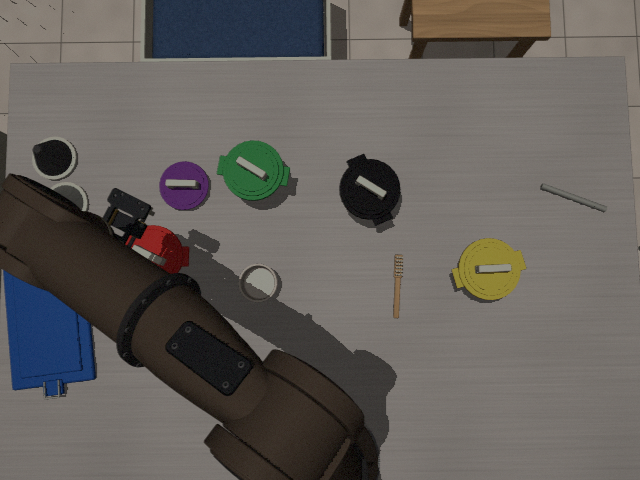

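The final view shows each tub with the lid of its own colour: green (253,170), black (370,190), yellow (489,269), and red (155,250), partly hidden by the arm. All four bars sit at seated height. The ramekin (259,284) and scrubber (398,287) are unmoved, and the gripper is clear.

```bash
python3 -c "
from cell import arm
print(arm.sign_off())"
```

```text
the job is handed in; nothing more can be done
None
```

The job is handed in at about 49 s: all four lids measured at seated height, each on the tub of its own colour, with the ramekin and scrubber unmoved in the final view; the hand-in returned no verdict.

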